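# Raise the table easel's mast to the red rung

### The job

Pull the small table easel's sliding mast up by its blue knob until its gravity pawl has cleared the red middle rung (but not the top rung), then lower it so that the pawl catches on the red rung. Press the mast down to seat it firmly, so that the sprung rack takes a load of about 15 newtons (not under 10, and never over 20), and let go, leaving the mast seated there and the studio's other things where they stand.

Things in the scene. Friction and masses are not known exactly. Their poses are not given: they have to be found in the camera images.
- knob (a point): Grip point on the axis of the blue upright round knob on top of the mast. Knob 30 mm across, 52 mm tall: 29 mm lie below this point, down to a wooden crossbar 140 mm long and 22 mm deep, and 23 mm above. It moves straight up and down with the mast, and is the easel's highest part. Any grasp yaw will do.
- easel: Wooden table easel screwed to the table: base 160 x 180 x 20 mm, uprights 170 mm tall. Origin: centre of the base's underside; x from the picture ledge to the rack, y along the crossbars. 13 mm to +x stands a steel rack of three rungs 7 mm thick, 40 mm apart: steel, red, steel. The rack is set up to 12 mm higher or lower than nominal each time, unmeasured: find the rung by feel.
- mast (a joint): Height of the sliding mast above its bottom stop, m, 0 to 0.135. It weighs 0.3 to 0.5 kg; the guide drags with 6 N both ways, so it stays where left. With the rack at nominal height the pawl rests on the lowest rung at 0.042, on the red at 0.082, on the top one at 0.122 (all shifted up to 0.012 by the rack's setting). Raised 0.018 above a rest, the pawl has cleared that rung.
- pawl (a joint): Angle of the brass pawl on the mast, rad: 0 = level, nose out over the rack, where its counterweight brings it back; a rung folds the nose down to about 1.2 as the mast goes up past it. Coming down, the nose catches on the rung below it and cannot fold. Nose 7 mm thick, reaching 21 mm from its pivot.
- rack (a joint): How far the sprung rack is pressed down, m: 0 unloaded, 1 mm for each 6 N that the pawl puts on a rung. It takes the push on the knob plus the mast's weight less the 6 N drag. Once the mast is let go, the drag keeps the rack down with up to 9 to 11 N.
- ink_bottle: Blue ink jar, 44 mm across, 60 mm tall, beside the easel, to be left alone; origin under its centre.
- pink_bowl: White bowl, 90 mm across, 45 mm tall, beside the easel, to be left alone; origin under its centre.
- dish: Blue dish, 80 mm across, 18 mm tall, beside the easel, to be left alone; origin under its centre.
- water_pot: Terracotta cup, 84 mm across, 80 mm tall, far to one side, to be left alone; origin under its centre.
- paint_jar: Green paint jar, 60 mm across, 75 mm tall, far to one side, to be left alone; origin under its centre.
- inkstone: Black slab, 110 x 70 x 20 mm, far to one side, to be left alone; origin under its centre.
- brush1: Flat brush lying down, 200 mm long, far to one side, to be left alone; origin under its middle.
Things that resemble listed ones, but are neither listed nor needed, are in the scene too. What is shaped like the easel but orange is not meant.

How it is judged:
On the way:
1. the pawl sits on the red rung and the rack is pressed down with at least 9 N (1.5 mm) (value of joint mast between 0.062 and 0.098 m and value of joint rack above 0.0015 m and value of joint pawl below 0.12 rad), for 0.2 s.
At the end, for the whole second after the job is handed in: The mast stands 0.062 to 0.098 m above its stop with the pawl level (within 0.12 rad) and resting on the red rung, the rack still carrying at least 4 N (pressed down over 0.67 mm) (value of joint mast between 0.062 and 0.098 m and value of joint rack above 0.00067 m and value of joint pawl below 0.12 rad); the robot touches nothing.
It fails at once if the rack is pressed with more than 21 N (3.5 mm) (value of joint rack above 0.0035 m).
It fails at once if one of the studio's other things is moved by more than 30 mm (distance of any of ink_bottle, pink_bowl, dish, water_pot, paint_jar, inkstone, brush1 from where it was at the start of the episode above 0.03 m).
It also fails if it takes over 51 s, if anything falls off the work surface, if the arm or the gripper's body presses on something with over 40 N, if the wrist force passes 120 N, or if a joint passes its speed limit or range.

### The arm

A 6-joint arm with a two-finger parallel gripper is mounted at the origin on the work surface. World frame = base frame: x ahead of the robot, y to its left, z up, the work surface at z = 0. Lengths are in m, angles in rad, forces in N, time in s.
With the tool pointing down it reaches from about 0.35 to 0.775 m from the base axis. Payload 5.5 kg.
Tool frame: the origin (TCP) lies between the finger pads; the fingertips stand 19 mm ahead of it and the grasp point (between the pads) is the TCP; z points along the fingers, x is the direction in which the jaws open and shut, and the axes are right-handed (so a half turn about z gives the same grasp; the last joint's range is limited). The gripper opens to 85 mm and grips with 20 to 120 N. Pads are 22 mm wide; open, the fingers measure 114 mm over their backs; the gripper's body (76 mm by 85 mm) begins 54 mm behind the grasp point. The pads swing forward as they close: fully open they stand 13 mm farther back than shut.
Start: joints at [0.973, 0.313, 0.046, 1.304, 0, 1.431], TCP at [0.254, 0.516, 0.25] pointing down, gripper open.
Joint ranges: [-2.76, 2.76], [-0.86, 1.69], [-1.03, 1.26], [-2.2, 2.34], [-1.47, 1.5], [-3.14, 3.14]. Speed limits (rad/s): [2.57, 2.57, 3.14, 3.14, 3.14, 3.14].

### API

Orientations are given as a unit quaternion [w, x, y, z].
In Python, from workcell import env gives the robot as it stands. The module is installed in compiled form; this text tells all that it offers.
- The arm moves only by the tool carry_out, never from a script. Its argument "steps" is a list of rows, each a list of 7 numbers: the gripper command: -1 is shut, 1 is fully open, values between are in proportion, then the shift along the tool's x, y, z in m, then the turn, a rotation vector about the tool's x, y, z in rad. A call has 1 to 20 rows; each row shifts and turns the commanded pose from where the row before left it, along the tool's axes as they then stand; what a row does not reach is not made up. A row lasts 1/8 s, in which the tool goes at most 62.5 mm and 10.7 degrees, less where a joint would pass 70% of its speed; a pose out of reach is approached as far as the arm can. A call with a gripper value outside its range is refused whole. The fingers move at their own pace and stop on an object; "grip_force" is the grip in N (left out, the last holds). Time passes only in rows, so rows that do not move let the fingers close. It gives the time, the measured TCP pose, the force and the opening at its end, in the units of the state.
- env.get_state(): the state, without advancing time (a new reading comes with each control period).
- env.read_camera(name): name is "scene" or "top" or "wrist"; returns a dict with "color" (400x640x3 uint8, red, green, blue), "K" (3x3 intrinsics, pixels), "dist" ([k1, k2, p1, p2, k3] as OpenCV has them; the pictures are not rectified), "R" (3x3) and "t" (3): a world point X has camera coordinates R X + t. Camera axes: x right, y down, z forward; pixel columns grow to the right and rows downward; lengths in m; the calibration is good to about 2 mm. A picture is of the moment at which its call begins. There is no depth.
- env.hand_in(): hands the job in, once; it reports no verdict.
The state is a dict: "clock": time; "joint_pos": joint angles; "qvel": joint speeds; "tau": joint torques, N m; "tcp_pos": TCP position; "orientation": TCP orientation; "wrist_force": force on the tool from outside, world axes, zero at the start; "ft_torque": the same for the moment, N m; "finger_gap": finger opening in m.
Only numpy, scipy, OpenCV 4.12 (cv2) and the standard library are available. Lean on these libraries where they do the work, as an engineer would, in place of code of your own. Each camera call takes 0.05 s, during which the arm holds its last target. There are 200 camera calls.

## Working session

There is one attempt and no reset: what is moved stays moved. The work goes in short steps, Python scripts to look and compute and a tool call to move; the robot and the scene stay as the last step left them, time stands still between calls to the robot, and variables do not carry over. Pictures are saved under pics/ and viewed, about 8 in all and at most 12, crops included, and the job is handed in when it is done.

Besides the shell and the picture viewer there is one more tool, called after "Call:" by a JSON object that holds its "api" and its "payload", one argument or row to a line. carry_out: Moves the arm, as the interface text tells. Its arguments: {"type":"object","properties":{"steps":{"type":"array","items":{"type":"array","items":{"type":"number"}}},"grip_force":{"type":"number"}},"required":["steps"]}

```bash
mkdir -p pics
cat > h.py <<'E'
import numpy as np, cv2
from workcell import env
def ray(c,uv):
    p=cv2.undistortPoints(np.array([[uv]],float),np.array(c["K"]),np.array(c["dist"]))[0,0]
    R=np.array(c["R"]);t=np.array(c["t"])
    d=R.T@np.array([p[0],p[1],1]);return -R.T@t,d/np.linalg.norm(d)
def tri(a,b):
    (o1,d1),(o2,d2)=a,b
    s=np.linalg.lstsq(np.c_[d1,-d2],o2-o1,rcond=None)[0]
    p,q=o1+s[0]*d1,o2+s[1]*d2
    return (p+q)/2,np.linalg.norm(p-q)
def plane(r,z):
    o,d=r;return o+d*(z-o[2])/d[2]
def blue(im,n=8,lo=(100,110,40),hi=(130,255,255)):
    m=cv2.inRange(cv2.cvtColor(im,cv2.COLOR_RGB2HSV),lo,hi)
    k,l,s,c=cv2.connectedComponentsWithStats(m)
    return [(s[i].tolist(),c[i].round(1).tolist()) for i in range(1,k) if s[i][4]>30]
E
python3 - <<'E'
from h import *
import pickle
D={}
for n in("scene","top"):
    D[n]=c=env.read_camera(n);cv2.imwrite(f"pics/{n}0.png",c["color"][:,:,::-1]);print(n,blue(c["color"]))
pickle.dump(D,open("d.pkl","wb"));print(env.get_state())
E
```

```text
scene [([17, 91, 53, 49, 1847], [42.8, 116.1]), ([64, 90, 12, 23, 66], [69.8, 99.9]), ([392, 114, 8, 18, 83], [396.0, 121.0]), ([208, 145, 12, 18, 108], [214.8, 152.0]), ([350, 163, 10, 20, 104], [355.3, 169.9]), ([400, 227, 13, 8, 49], [406.3, 231.0]), ([273, 232, 24, 19, 230], [283.0, 241.6]), ([421, 330, 21, 19, 219], [430.1, 341.3])]
top [([341, 183, 21, 20, 337], [350.7, 192.3]), ([280, 190, 10, 10, 80], [285.0, 194.4]), ([412, 249, 11, 8, 73], [417.0, 252.6]), ([212, 273, 11, 8, 68], [216.7, 276.1])]
{'clock': 0.1, 'joint_pos': array([9.73379059e-01, 3.13953625e-01, 4.50638159e-02, 1.30362809e+00,
       5.45378118e-06, 1.43118471e+00]), 'qvel': array([ 0.00089897, -0.00162395,  0.002648  ,  0.00033331, -0.00080293,
        0.00308204]), 'tau': array([ 2.80256485e-03, -4.81725240e+01,  2.99243903e+01,  1.27350874e-02,
       -1.36248955e-04,  8.93306549e-06]), 'tcp_pos': array([0.2538972 , 0.51540778, 0.24947016]), 'orientation': array([ 3.46049231e-04,  8.49111219e-01,  5.28213401e-01, -7.88166280e-04]), 'wrist_force': array([0.04332653, 0.05816123, 0.75730148]), 'ft_torque': array([0.02694201, 0.01758017, 0.01063462]), 'finger_gap': 0.08538348472766819}
```

View pics/scene0.png

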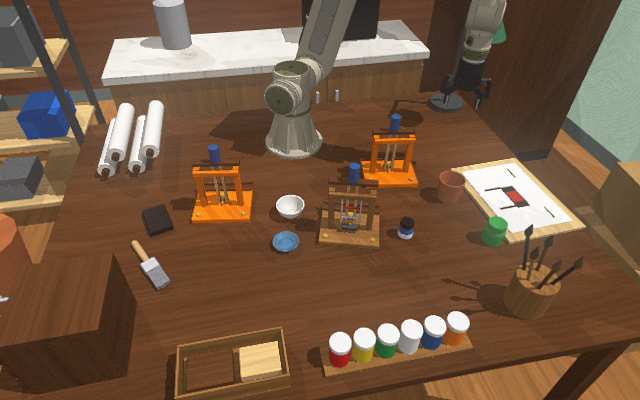

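View pics/top0.png

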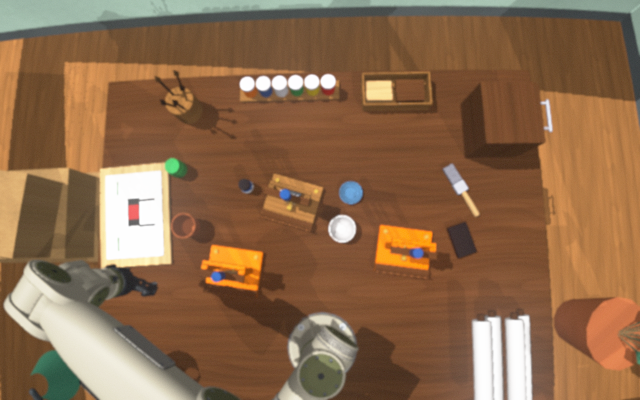

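The scene view shows the wooden easel with its knob at about (355,172). In the top view the knob is at about (285,194), and there are two orange decoys nearby. I'll triangulate all three knobs.

Run:
```python
from h import *
import pickle
D=pickle.load(open("d.pkl","rb"))
S,T=D["scene"],D["top"]
for n,s,t in(("wood",(355.3,172),(285,194.4)),("orL",(396,122),(216.7,276.1)),("orR",(214.8,154),(417,252.6))):
    print(n,*tri(ray(S,s),ray(T,t)))
for uv in((272,178),(322,190),(270,190),(318,205)): print(uv,plane(ray(T,uv),.17))
# base/ink/bowl/dish
for n,uv,z in(("ink",(246,187),.06),("bowl",(342,229),.045),("dish",(350,193),.018)):print(n,plane(ray(T,uv),z))
cv2.imwrite("pics/crop.png",np.hstack([cv2.resize(S["color"][150:250,300:400],None,fx=4,fy=4,interpolation=2),cv2.resize(T["color"][150:250,240:340],None,fx=4,fy=4,interpolation=2)])[:,:,::-1])
```

```text
wood [0.49227029 0.09635215 0.22320313] 0.005168014728530974
orL [0.25736398 0.29971991 0.21240834] 0.0026537714537793232
orR [ 0.31364416 -0.28339692  0.20922352] 0.008055239320242514
(272, 178) [0.55096403 0.1389419  0.17      ]
(322, 190) [ 0.50975454 -0.01461113  0.17      ]
(270, 190) [0.51365093 0.14534175 0.17      ]
(318, 205) [ 0.46384578 -0.00137062  0.17      ]
ink [0.54214597 0.2419736  0.06      ]
bowl [ 0.39475719 -0.07760039  0.045     ]
dish [ 0.51899072 -0.10979003  0.018     ]
```

View pics/crop.png

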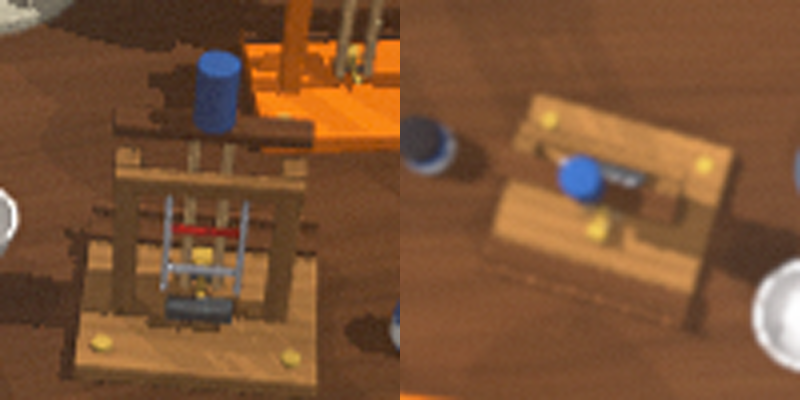

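Call:
{"api": "carry_out", "payload": {
  "steps": [
    [1, 0, 0, -0.04, 0, 0, 0],
    [1, 0, 0, -0.04, 0, 0, 0],
    [1, -0.0226, 0.0332, 0, 0, 0, 0],
    [1, -0.0226, 0.0332, 0, 0, 0, 0],
    [1, -0.0226, 0.0332, 0, 0, 0, 0],
    [1, -0.0226, 0.0332, 0, 0, 0, 0],
    [1, -0.0226, 0.0332, 0, 0, 0, 0],
    [1, -0.0226, 0.0332, 0, 0, 0, 0],
    [1, -0.0226, 0.0332, 0, 0, 0, 0],
    [1, -0.0226, 0.0332, 0, 0, 0, 0],
    [1, -0.0226, 0.0332, 0, 0, 0, 0],
    [1, -0.0226, 0.0332, 0, 0, 0, 0],
    [1, -0.0226, 0.0332, 0, 0, 0, 0],
    [1, -0.0226, 0.0332, 0, 0, 0, 0]
  ]
}}

```text
clock: 1.85
tcp_pos: [0.492, 0.0952, 0.3299]
orientation: [-0.0, 0.849, 0.528, -0.0]
wrist_force: [-0.3, 0.8, -0.2]
finger_gap: 0.0851
```

Call:
{"api": "carry_out", "payload": {
  "steps": [
    [1, 0, 0, 0, 0, 0, 0.172],
    [1, 0, 0, 0, 0, 0, 0.172],
    [1, 0, 0, 0, 0, 0, 0.172],
    [1, 0, 0, 0, 0, 0, 0.172],
    [1, 0, 0, 0, 0, 0, 0.172],
    [1, 0, 0, 0, 0, 0, 0.172],
    [1, 0, 0, 0, 0, 0, 0.172],
    [1, 0, 0, 0, 0, 0, 0.172],
    [1, 0, 0, 0, 0, 0, 0]
  ]
}}

```text
clock: 2.98
tcp_pos: [0.4915, 0.0964, 0.3299]
orientation: [0.0, 0.991, -0.13, -0.0]
wrist_force: [-0.1, 0.4, 1.0]
finger_gap: 0.0854
```

Run:
```python
from h import *
import pickle
D=pickle.load(open("d.pkl","rb"))
p,e=tri(ray(D["scene"],(354.4,165.5)),ray(D["top"],(285.2,195)));print("knob top",p,e)
w=env.read_camera("wrist");pickle.dump(w,open("w.pkl","wb"));cv2.imwrite("pics/w1.png",w["color"][:,:,::-1])
print(blue(w["color"]));s=env.get_state();print(s["tcp_pos"],s["orientation"],s["joint_pos"],s["wrist_force"])
print("cam",-np.array(w["R"]).T@np.array(w["t"]))
```

```text
knob top [0.48781637 0.09372672 0.24290303] 0.00499142308915526
[([598, 0, 42, 34, 1189], [618.0, 15.8]), ([320, 14, 37, 26, 203], [335.8, 31.9]), ([300, 179, 44, 58, 1998], [321.9, 208.5]), ([353, 265, 52, 46, 1226], [377.5, 286.1])]
[0.49147517 0.09645887 0.32997799] [ 1.07481526e-05  9.91578860e-01 -1.29503786e-01 -3.64392688e-04] [3.33302596e-02 1.57865865e-01 3.84645748e-02 1.45211763e+00
 9.71989649e-05 1.86386364e+00] [0.6987928  0.02824086 0.08810176]
cam [0.50868901 0.16452496 0.45302422]
```

View pics/w1.png

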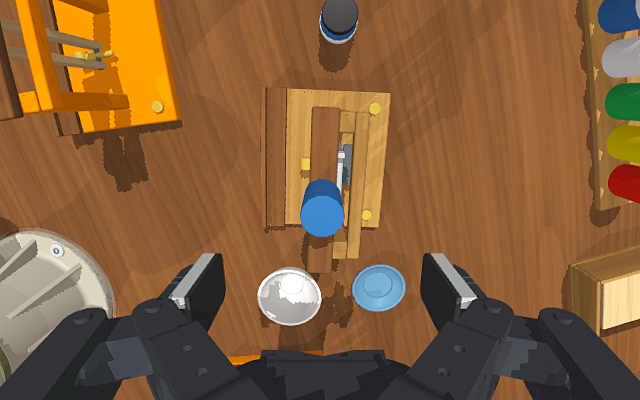

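The wrist view shows the knob's top disc at about (322,216), between the jaws, with the crossbar running along the image's vertical. I'll combine the three rays.

Run:
```python
from h import *
import pickle
from scipy.spatial.transform import Rotation as Ro
D=pickle.load(open("d.pkl","rb"));w=pickle.load(open("w.pkl","rb"))
rs=[ray(w,(322.,216)),ray(D["scene"],(354.4,165.5)),ray(D["top"],(285.2,195))]
A=sum(np.eye(3)-np.outer(d,d) for o,d in rs);b=sum((np.eye(3)-np.outer(d,d))@o for o,d in rs)
p=np.linalg.solve(A,b);print(p,tri(rs[0],rs[1]),tri(rs[0],rs[2]))
print("at z.24",plane(rs[0],.24))
s=env.get_state();q=s["orientation"];R=Ro.from_quat(np.r_[q[1:],q[0]]).as_matrix()
g=tri(rs[0],rs[1])[0]-[0,0,.023]
print("tool shift",R.T@(g-s["tcp_pos"]))
```

```text
[0.48843167 0.09432203 0.24226816] (array([0.48968966, 0.09594731, 0.24412247]), np.float64(0.0005103931426979246)) (array([0.48870795, 0.09231959, 0.23225007]), np.float64(0.00011250466977326802))
at z.24 [0.48945692 0.09482778 0.24      ]
tool shift [-0.00151588  0.00094037  0.10885675]
```

Call:
{"api": "carry_out", "payload": {
  "steps": [
    [1, -0.0015, 0.001, 0.025, 0, 0, 0],
    [1, 0, 0, 0.025, 0, 0, 0],
    [1, 0, 0, 0.025, 0, 0, 0],
    [1, 0, 0, 0.02, 0, 0, 0],
    [1, 0, 0, 0.013, 0, 0, 0],
    [1, 0, 0, 0, 0, 0, 0],
    [-1, 0, 0, 0, 0, 0, 0],
    [-1, 0, 0, 0, 0, 0, 0],
    [-1, 0, 0, 0, 0, 0, 0],
    [-1, 0, 0, 0, 0, 0, 0],
    [-1, 0, 0, 0, 0, 0, 0],
    [-1, 0, 0, 0, 0, 0, 0],
    [-1, 0, 0, 0, 0, 0, 0],
    [-1, 0, 0, 0, 0, 0, 0]
  ],
  "grip_force": 70
}}

```text
clock: 4.78
tcp_pos: [0.4907, 0.0958, 0.2226]
orientation: [-0.0, 0.991, -0.131, 0.001]
wrist_force: [4.8, -2.1, 1.8]
finger_gap: 0.0288
```

Run:
```python
from h import *
w=env.read_camera("wrist")["color"];s=env.read_camera("scene")["color"]
a=cv2.resize(w,(600,375));b=cv2.resize(s[130:255,290:410],(200,208),interpolation=2)
c=np.zeros((375,800,3),np.uint8);c[:,:600]=a;c[:208,600:]=b
cv2.imwrite("pics/g.png",c[:,:,::-1])
s=env.get_state();print(s["tcp_pos"],s["wrist_force"],s["finger_gap"])
```

```text
[0.49075435 0.09579645 0.22257556] [ 5.12102148 -1.5889966   2.45929033] 0.02881570432890014
```

View pics/g.png

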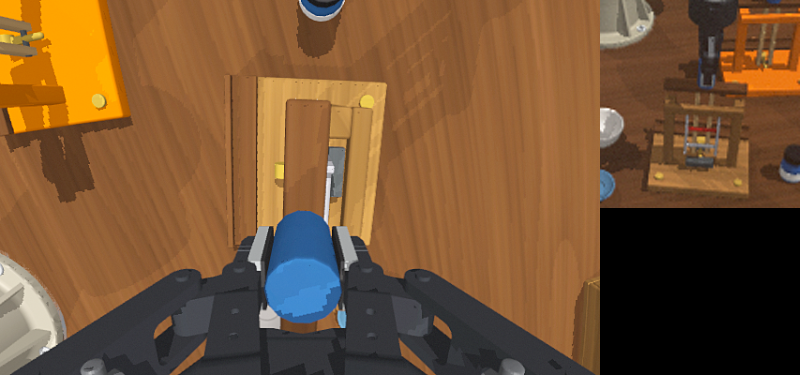

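The knob is gripped, with the gap at 29 mm and the knob centred. In the scene crop the pawl seems to be under the lowest rung. I'll test for the bottom stop with a small press, then lift.

Call:
{"api": "carry_out", "payload": {
  "steps": [
    [-1, 0, 0, 0.001, 0, 0, 0],
    [-1, 0, 0, 0.001, 0, 0, 0],
    [-1, 0, 0, 0, 0, 0, 0]
  ]
}}

```text
clock: 5.25
tcp_pos: [0.4908, 0.0958, 0.2205]
orientation: [-0.0, 0.991, -0.131, 0.001]
wrist_force: [6.4, -0.7, 1.0]
finger_gap: 0.0287
```

Call:
{"api": "carry_out", "payload": {
  "steps": [
    [-1, 0, 0, -0.002, 0, 0, 0],
    [-1, 0, 0, -0.005, 0, 0, 0],
    [-1, 0, 0, -0.005, 0, 0, 0],
    [-1, 0, 0, -0.005, 0, 0, 0],
    [-1, 0, 0, -0.005, 0, 0, 0],
    [-1, 0, 0, 0, 0, 0, 0]
  ]
}}

```text
clock: 6.0
tcp_pos: [0.4907, 0.0958, 0.2412]
orientation: [0.0, 0.991, -0.131, 0.0]
wrist_force: [7.8, -1.7, -5.2]
finger_gap: 0.0283
```

Call:
{"api": "carry_out", "payload": {
  "steps": [
    [-1, 0, 0, 0.004, 0, 0, 0],
    [-1, 0, 0, 0.004, 0, 0, 0],
    [-1, 0, 0, 0.002, 0, 0, 0]
  ]
}}

```text
clock: 6.38
tcp_pos: [0.4908, 0.0958, 0.2323]
orientation: [-0.0, 0.991, -0.131, 0.001]
wrist_force: [5.0, -1.7, 2.8]
finger_gap: 0.0287
```

Call:
{"api": "carry_out", "payload": {
  "steps": [
    [-1, 0, 0, 0.002, 0, 0, 0],
    [-1, 0, 0, 0.002, 0, 0, 0]
  ]
}}

```text
clock: 6.62
tcp_pos: [0.4908, 0.0958, 0.2285]
orientation: [-0.0, 0.991, -0.131, 0.001]
wrist_force: [4.7, -1.0, 2.2]
finger_gap: 0.0284
```

Call:
{"api": "carry_out", "payload": {
  "steps": [
    [-1, 0, 0, 0.002, 0, 0, 0],
    [-1, 0, 0, 0.001, 0, 0, 0]
  ]
}}

```text
clock: 6.88
tcp_pos: [0.4907, 0.0958, 0.2255]
orientation: [-0.0, 0.991, -0.131, 0.001]
wrist_force: [6.6, -1.4, 1.8]
finger_gap: 0.0283
```

Run:
```python
from h import *
s=env.get_state();print(s["tcp_pos"],s["wrist_force"],s["finger_gap"])
s=env.read_camera("scene")["color"]
cv2.imwrite("pics/s2.png",cv2.resize(s[150:250,300:400],(600,600),interpolation=cv2.INTER_CUBIC)[:,:,::-1])
```

```text
[0.49073782 0.09580274 0.22547698] [ 6.59462606 -1.41559154  1.80221633] 0.028345598999206814
```

View pics/s2.png

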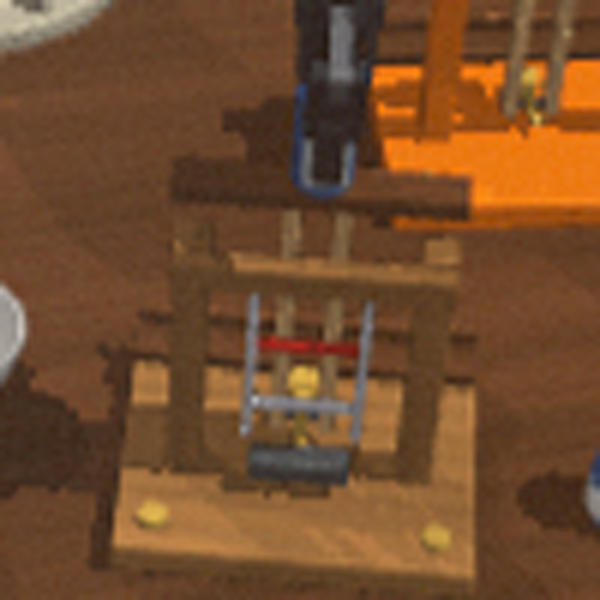

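Call:
{"api": "carry_out", "payload": {
  "steps": [
    [-1, 0, 0, 0.002, 0, 0, 0],
    [-1, 0, 0, 0.002, 0, 0, 0],
    [-1, 0, 0, 0.002, 0, 0, 0]
  ]
}}

```text
clock: 7.3
tcp_pos: [0.4908, 0.0958, 0.2195]
orientation: [-0.0, 0.991, -0.131, 0.001]
wrist_force: [6.0, -0.9, 2.4]
finger_gap: 0.0284
```

Call:
{"api": "carry_out", "payload": {
  "steps": [
    [-1, 0, 0, 0.002, 0, 0, 0],
    [-1, 0, 0, 0.002, 0, 0, 0]
  ]
}}

```text
clock: 7.55
tcp_pos: [0.4908, 0.0958, 0.2155]
orientation: [-0.0, 0.991, -0.131, 0.001]
wrist_force: [6.2, -1.1, 2.3]
finger_gap: 0.0284
```

Call:
{"api": "carry_out", "payload": {
  "steps": [
    [-1, 0, 0, 0.002, 0, 0, 0],
    [-1, 0, 0, 0.002, 0, 0, 0]
  ]
}}

```text
clock: 7.8
tcp_pos: [0.4908, 0.0958, 0.213]
orientation: [-0.0, 0.991, -0.131, 0.001]
wrist_force: [-1.2, -2.3, 21.7]
finger_gap: 0.029
```

Call:
{"api": "carry_out", "payload": {
  "steps": [
    [-1, 0, 0, -0.001, 0, 0, 0],
    [-1, 0, 0, 0, 0, 0, 0]
  ]
}}

```text
clock: 8.05
tcp_pos: [0.4908, 0.0958, 0.2131]
orientation: [-0.0, 0.991, -0.131, 0.001]
wrist_force: [4.8, -1.8, 5.6]
finger_gap: 0.0287
```

Call:
{"api": "carry_out", "payload": {
  "steps": [
    [-1, 0, 0, -0.001, 0, 0, 0],
    [-1, 0, 0, 0, 0, 0, 0]
  ]
}}

```text
clock: 8.3
tcp_pos: [0.4907, 0.0958, 0.2131]
orientation: [-0.0, 0.991, -0.131, 0.001]
wrist_force: [6.5, -0.9, -0.4]
finger_gap: 0.0287
```

The stop is rigid, so mast = 0 at TCP z ≈ 0.213. A mast height of 0.120 (z ≈ 0.333) clears the red rung but not the top rung for every possible rack setting.

Call:
{"api": "carry_out", "payload": {
  "steps": [
    [-1, 0, 0, -0.006, 0, 0, 0],
    [-1, 0, 0, -0.006, 0, 0, 0],
    [-1, 0, 0, -0.006, 0, 0, 0],
    [-1, 0, 0, -0.006, 0, 0, 0],
    [-1, 0, 0, -0.006, 0, 0, 0],
    [-1, 0, 0, -0.006, 0, 0, 0],
    [-1, 0, 0, -0.006, 0, 0, 0],
    [-1, 0, 0, -0.006, 0, 0, 0],
    [-1, 0, 0, -0.006, 0, 0, 0],
    [-1, 0, 0, -0.006, 0, 0, 0]
  ]
}}

```text
clock: 9.55
tcp_pos: [0.4907, 0.0958, 0.2713]
orientation: [0.0, 0.991, -0.131, -0.0]
wrist_force: [8.9, -0.3, -10.2]
finger_gap: 0.0289
```

Call:
{"api": "carry_out", "payload": {
  "steps": [
    [-1, 0, 0, -0.006, 0, 0, 0],
    [-1, 0, 0, -0.006, 0, 0, 0],
    [-1, 0, 0, -0.006, 0, 0, 0],
    [-1, 0, 0, -0.006, 0, 0, 0],
    [-1, 0, 0, -0.006, 0, 0, 0],
    [-1, 0, 0, -0.006, 0, 0, 0],
    [-1, 0, 0, -0.006, 0, 0, 0],
    [-1, 0, 0, -0.006, 0, 0, 0],
    [-1, 0, 0, -0.006, 0, 0, 0],
    [-1, 0, 0, -0.005, 0, 0, 0],
    [-1, 0, 0, 0, 0, 0, 0]
  ]
}}

```text
clock: 10.92
tcp_pos: [0.4907, 0.0958, 0.3306]
orientation: [0.0, 0.991, -0.131, -0.001]
wrist_force: [7.1, -0.8, -5.3]
finger_gap: 0.0286
```

Run:
```python
from h import *
s=env.get_state();print(s["tcp_pos"],s["wrist_force"],s["finger_gap"])
s=env.read_camera("scene")["color"]
cv2.imwrite("pics/s3.png",cv2.resize(s[130:250,300:400],(500,600),interpolation=cv2.INTER_CUBIC)[:,:,::-1])
```

```text
[0.49071939 0.09578169 0.33060282] [ 7.11727659 -0.8336152  -5.27064673] 0.02857408168842284
```

View pics/s3.png

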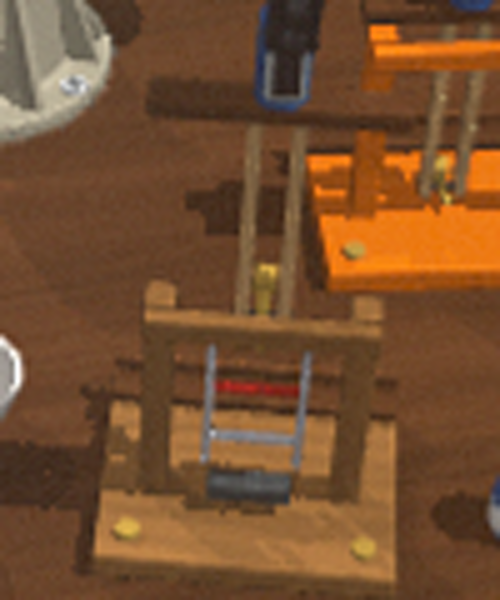

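Call:
{"api": "carry_out", "payload": {
  "steps": [
    [-1, 0, 0, 0.004, 0, 0, 0],
    [-1, 0, 0, 0.005, 0, 0, 0],
    [-1, 0, 0, 0.005, 0, 0, 0],
    [-1, 0, 0, 0.004, 0, 0, 0],
    [-1, 0, 0, 0.002, 0, 0, 0],
    [-1, 0, 0, 0.001, 0, 0, 0]
  ]
}}

```text
clock: 11.72
tcp_pos: [0.4907, 0.0958, 0.311]
orientation: [-0.0, 0.991, -0.131, 0.001]
wrist_force: [6.7, -1.7, 1.4]
finger_gap: 0.0284
```

Call:
{"api": "carry_out", "payload": {
  "steps": [
    [-1, 0, 0, 0.001, 0, 0, 0],
    [-1, 0, 0, 0.001, 0, 0, 0],
    [-1, 0, 0, 0.001, 0, 0, 0]
  ]
}}

```text
clock: 12.1
tcp_pos: [0.4907, 0.0958, 0.3082]
orientation: [-0.0, 0.991, -0.131, 0.001]
wrist_force: [6.6, -1.5, 1.9]
finger_gap: 0.0283
```

Call:
{"api": "carry_out", "payload": {
  "steps": [
    [-1, 0, 0, 0.001, 0, 0, 0],
    [-1, 0, 0, 0.001, 0, 0, 0]
  ]
}}

```text
clock: 12.35
tcp_pos: [0.4907, 0.0958, 0.3062]
orientation: [-0.0, 0.991, -0.131, 0.001]
wrist_force: [6.4, -1.4, 1.8]
finger_gap: 0.0284
```

Free-sliding force is about 1.8 N. I'll continue down in 2 mm calls.

Call:
{"api": "carry_out", "payload": {
  "steps": [
    [-1, 0, 0, 0.001, 0, 0, 0],
    [-1, 0, 0, 0.001, 0, 0, 0]
  ]
}}

```text
clock: 12.6
tcp_pos: [0.4907, 0.0958, 0.3042]
orientation: [-0.0, 0.991, -0.131, 0.001]
wrist_force: [6.0, -2.2, 1.2]
finger_gap: 0.0286
```

Call:
{"api": "carry_out", "payload": {
  "steps": [
    [-1, 0, 0, 0.001, 0, 0, 0],
    [-1, 0, 0, 0.001, 0, 0, 0]
  ]
}}

```text
clock: 12.85
tcp_pos: [0.4907, 0.0958, 0.3021]
orientation: [-0.0, 0.991, -0.131, 0.001]
wrist_force: [6.4, -1.7, 2.5]
finger_gap: 0.0287
```

Call:
{"api": "carry_out", "payload": {
  "steps": [
    [-1, 0, 0, 0.001, 0, 0, 0],
    [-1, 0, 0, 0.001, 0, 0, 0]
  ]
}}

```text
clock: 13.1
tcp_pos: [0.4907, 0.0958, 0.3002]
orientation: [-0.0, 0.991, -0.131, 0.001]
wrist_force: [6.8, -2.1, 1.5]
finger_gap: 0.0289
```

Call:
{"api": "carry_out", "payload": {
  "steps": [
    [-1, 0, 0, 0.001, 0, 0, 0],
    [-1, 0, 0, 0.001, 0, 0, 0]
  ]
}}

```text
clock: 13.35
tcp_pos: [0.4907, 0.0958, 0.2982]
orientation: [-0.0, 0.991, -0.131, 0.001]
wrist_force: [5.8, -2.2, 1.6]
finger_gap: 0.0289
```

Call:
{"api": "carry_out", "payload": {
  "steps": [
    [-1, 0, 0, 0.001, 0, 0, 0],
    [-1, 0, 0, 0.0005, 0, 0, 0]
  ]
}}

```text
clock: 13.6
tcp_pos: [0.4907, 0.0958, 0.2966]
orientation: [-0.0, 0.991, -0.131, 0.001]
wrist_force: [6.4, -0.6, 2.3]
finger_gap: 0.0286
```

Call:
{"api": "carry_out", "payload": {
  "steps": [
    [-1, 0, 0, 0.001, 0, 0, 0],
    [-1, 0, 0, 0.001, 0, 0, 0]
  ]
}}

```text
clock: 13.85
tcp_pos: [0.4907, 0.0958, 0.2947]
orientation: [-0.0, 0.991, -0.131, 0.001]
wrist_force: [6.7, -1.6, 1.0]
finger_gap: 0.0287
```

Call:
{"api": "carry_out", "payload": {
  "steps": [
    [-1, 0, 0, 0.001, 0, 0, 0],
    [-1, 0, 0, 0.0005, 0, 0, 0]
  ]
}}

```text
clock: 14.1
tcp_pos: [0.4908, 0.0958, 0.2932]
orientation: [-0.0, 0.991, -0.131, 0.001]
wrist_force: [5.4, -0.8, 2.5]
finger_gap: 0.0288
```

Call:
{"api": "carry_out", "payload": {
  "steps": [
    [-1, 0, 0, 0.001, 0, 0, 0],
    [-1, 0, 0, 0.001, 0, 0, 0]
  ]
}}

```text
clock: 14.35
tcp_pos: [0.4907, 0.0958, 0.2913]
orientation: [-0.0, 0.991, -0.131, 0.001]
wrist_force: [6.3, -2.3, 3.6]
finger_gap: 0.0287
```

Call:
{"api": "carry_out", "payload": {
  "steps": [
    [-1, 0, 0, 0.001, 0, 0, 0],
    [-1, 0, 0, 0.0005, 0, 0, 0]
  ]
}}

```text
clock: 14.6
tcp_pos: [0.4908, 0.0958, 0.2905]
orientation: [-0.0, 0.991, -0.131, 0.001]
wrist_force: [4.8, -2.1, 7.3]
finger_gap: 0.0285
```

Contact is at z ≈ 0.2913 (mast ≈ 0.078), so this is the red rung. I'll press in small steps.

Call:
{"api": "carry_out", "payload": {
  "steps": [
    [-1, 0, 0, 0.0007, 0, 0, 0],
    [-1, 0, 0, 0, 0, 0, 0],
    [-1, 0, 0, 0, 0, 0, 0]
  ]
}}

```text
clock: 14.98
tcp_pos: [0.4907, 0.0958, 0.29]
orientation: [-0.0, 0.991, -0.131, 0.001]
wrist_force: [5.0, -1.3, 7.7]
finger_gap: 0.0288
```

Call:
{"api": "carry_out", "payload": {
  "steps": [
    [-1, 0, 0, 0.0006, 0, 0, 0],
    [-1, 0, 0, 0, 0, 0, 0],
    [-1, 0, 0, 0, 0, 0, 0]
  ]
}}

```text
clock: 15.35
tcp_pos: [0.4908, 0.0958, 0.2897]
orientation: [-0.0, 0.991, -0.131, 0.001]
wrist_force: [3.2, -2.4, 9.2]
finger_gap: 0.0284
```

Call:
{"api": "carry_out", "payload": {
  "steps": [
    [-1, 0, 0, 0.0006, 0, 0, 0],
    [-1, 0, 0, 0.0004, 0, 0, 0],
    [-1, 0, 0, 0, 0, 0, 0],
    [-1, 0, 0, 0, 0, 0, 0]
  ]
}}

```text
clock: 15.85
tcp_pos: [0.4908, 0.0958, 0.2892]
orientation: [-0.0, 0.991, -0.131, 0.002]
wrist_force: [3.6, -1.9, 12.1]
finger_gap: 0.0287
```

Call:
{"api": "carry_out", "payload": {
  "steps": [
    [-1, 0, 0, 0.0005, 0, 0, 0],
    [-1, 0, 0, 0, 0, 0, 0],
    [-1, 0, 0, 0, 0, 0, 0]
  ]
}}

```text
clock: 16.23
tcp_pos: [0.4908, 0.0958, 0.2889]
orientation: [-0.0, 0.991, -0.131, 0.002]
wrist_force: [2.5, -2.1, 12.3]
finger_gap: 0.0286
```

Call:
{"api": "carry_out", "payload": {
  "steps": [
    [-1, 0, 0, 0.0005, 0, 0, 0],
    [-1, 0, 0, 0.0003, 0, 0, 0],
    [-1, 0, 0, 0, 0, 0, 0],
    [-1, 0, 0, 0, 0, 0, 0],
    [-1, 0, 0, 0, 0, 0, 0]
  ]
}}

```text
clock: 16.85
tcp_pos: [0.4907, 0.0958, 0.2886]
orientation: [-0.0, 0.991, -0.131, 0.002]
wrist_force: [1.7, -1.8, 15.5]
finger_gap: 0.0284
```

Run:
```python
from h import *
for i in range(5):
    s=env.get_state();print(s["tcp_pos"][2],s["wrist_force"]);env.read_camera("top")
```

```text
0.2885593149237161 [ 1.69162321 -1.81232911 15.53641937]
0.2885466507934485 [ 2.20521302 -2.26993827 15.50642097]
0.28854227082291783 [ 2.83220166 -1.61764279 15.23558323]
0.2885287108251307 [ 2.39874362 -1.07857943 15.52614231]
0.28854645418046354 [ 3.14786973 -0.92479199 15.33979277]
```

Load is about 14 N. I'll ease the push most of the way off, then open.

Call:
{"api": "carry_out", "payload": {
  "steps": [
    [-1, 0, 0, -0.0004, 0, 0, 0],
    [-1, 0, 0, -0.0004, 0, 0, 0],
    [-1, 0, 0, 0, 0, 0, 0],
    [-1, 0, 0, 0, 0, 0, 0]
  ],
  "grip_force": 20
}}

```text
clock: 17.6
tcp_pos: [0.4908, 0.0958, 0.2886]
orientation: [-0.0, 0.991, -0.131, 0.002]
wrist_force: [4.0, -1.7, 10.8]
finger_gap: 0.0286
```

Call:
{"api": "carry_out", "payload": {
  "steps": [
    [-1, 0, 0, -0.0005, 0, 0, 0],
    [-1, 0, 0, -0.0003, 0, 0, 0],
    [-1, 0, 0, 0, 0, 0, 0],
    [-1, 0, 0, 0, 0, 0, 0]
  ]
}}

```text
clock: 18.1
tcp_pos: [0.4907, 0.0958, 0.2886]
orientation: [-0.0, 0.991, -0.131, 0.001]
wrist_force: [3.6, -1.1, 6.3]
finger_gap: 0.0287
```

Call:
{"api": "carry_out", "payload": {
  "steps": [
    [1, 0, 0, 0, 0, 0, 0],
    [1, 0, 0, 0, 0, 0, 0],
    [1, 0, 0, 0, 0, 0, 0],
    [1, 0, 0, 0, 0, 0, 0],
    [1, 0, 0, 0, 0, 0, 0],
    [1, 0, 0, 0, 0, 0, 0],
    [1, 0, 0, -0.01, 0, 0, 0],
    [1, 0, 0, -0.02, 0, 0, 0],
    [1, 0, 0, -0.03, 0, 0, 0],
    [1, 0, 0, -0.03, 0, 0, 0],
    [1, 0, 0, -0.01, 0, 0, 0],
    [1, 0, 0, 0, 0, 0, 0]
  ]
}}

```text
clock: 19.6
tcp_pos: [0.4903, 0.0959, 0.3882]
orientation: [-0.0, 0.991, -0.131, 0.001]
wrist_force: [0.1, 1.2, -0.3]
finger_gap: 0.0858
```

Run:
```python
from h import *
s=env.get_state();print(s["tcp_pos"],s["wrist_force"],s["finger_gap"])
s=env.read_camera("scene");w=env.read_camera("wrist")
c=np.zeros((600,800,3),np.uint8);c[:,:400]=cv2.resize(s["color"][100:250,300:400],(400,600),interpolation=2);c[:250,400:]=cv2.resize(w["color"],(400,250))
cv2.imwrite("pics/f.png",c[:,:,::-1]);print(blue(s["color"]))
```

```text
[0.49030779 0.09585979 0.38819841] [ 0.10374881  1.23353879 -0.33392391] 0.08582726416550372
[([17, 91, 53, 49, 1842], [42.8, 116.1]), ([64, 90, 12, 23, 66], [69.8, 99.8]), ([391, 114, 9, 18, 106], [395.4, 121.8]), ([351, 143, 11, 21, 124], [356.8, 151.4]), ([209, 145, 9, 11, 49], [212.2, 148.0]), ([399, 227, 14, 8, 51], [406.0, 231.0]), ([273, 232, 25, 19, 319], [284.3, 240.9]), ([421, 331, 21, 18, 224], [430.0, 341.2])]
```

View pics/f.png

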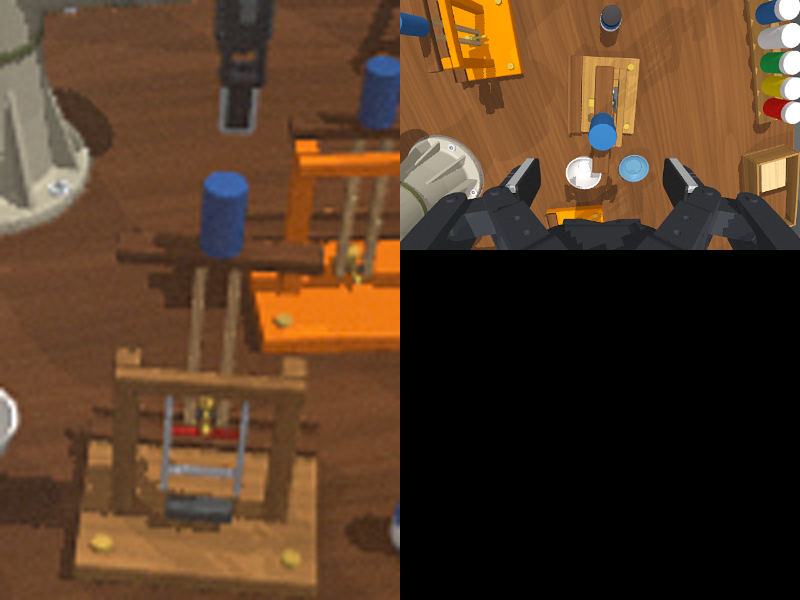

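The pawl sits on the red rung at crop position (206,425), the gripper is clear, and the neighbouring things haven't moved.

```bash
python3 -c "
from workcell import env
print(env.hand_in())"
```

```text
the job is handed in; nothing more can be done
None
```

The mast is seated on the red rung, pressed down with about 14 N, and I handed the job in at about 20 s of the 51 s allowed. The hand-in gives no verdict.

- **Stop:** I gripped the blue knob and found the mast's bottom stop by feel, at TCP height 0.213 m.
- **Raise and catch:** I raised the mast to about 0.118 m, past the red rung but below the point where the top one clears. Lowering it, I felt the pawl catch at about 0.078 m, within the red rung's range.
- **Press:** The knob force was 15.4 N. Taking off the roughly 1.8 N needed just to slide the mast gives 13.6 N on the rack. The travel after contact, about 2.4 mm, gives 14.4 N. Both are well under the 20 N limit.
- **Release:** I eased the push to about 6 N with the mast not moving, opened the gripper and rose 0.1 m clear.

**Last checks:** The final picture shows the pawl on the red rung and the gripper clear of everything. The wrist force was near zero. The blue ink jar and dish are within about 1 pixel of their first positions, and the bowl looks unmoved. I did not re-measure the four things standing farther off, but the arm did not come near them. I could not measure the rack's load after letting go; the guide's drag should hold about 9 to 11 N.

**Disagreement:** My early estimates of the knob's top height differed by 12 mm (0.232 m against 0.244 m). I used the higher one, and the grip came out centred on the knob.

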